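# Hold a dental cast over its mounting plate

## Robot

A 7-joint arm with a two-finger parallel gripper is mounted at the origin on the work surface. World frame = base frame: x ahead of the robot, y to its left, z up, the work surface at z = 0. Lengths are in m, angles in rad, forces in N, time in s.
With the tool pointing down it reaches from about 0.35 to 0.9 m from the base axis. Payload 8.1 kg.
Tool frame: the origin (TCP) lies on the centre line of the jaws, within the pads' length; the fingertips stand 14 mm ahead of it and the grasp point (between the pads) lies 5 mm behind it; z points along the fingers, y is the line along which they close (so a half turn about z gives the same grasp; the last joint's range is limited). The gripper opens to 92 mm and grips with 3 to 60 N. Pads are 19 mm wide; open, the fingers measure 130 mm over their backs; the gripper's body (75 mm by 190 mm) begins 47 mm behind the grasp point.
Start: joints at [1.225, 0.434, 0.025, 1.573, -0.012, 1.134, -0.075], TCP at [0.15, -0.607, 0.241] pointing down, gripper open.
Joint ranges: [-2.62, 2.62], [-0.44, 2.09], [-1.27, 1.32], [0.08, 2.57], [-1.32, 4.46], [0.12, 2], [-2.74, 2.74]. Speed limits (rad/s): [2.22, 2.22, 3.01, 3.01, 3.14, 3.14, 3.14].

## Interface

Orientations are given as a unit quaternion [x, y, z, w].
In Python, from workcell import env gives the robot as it stands.
- The arm moves only by the tool apply_moves, never from a script. Its argument "deltas" is one flat list of numbers, 7 for each row, row after row: the shift along the tool's x, y, z in cm, then the turn, a rotation vector about the tool's x, y, z in rad, then the closure, from 0 (fully open) to 1 (shut). In form: [dx, dy, dz, rx, ry, rz, grip, dx, dy, dz, rx, ry, rz, grip, ...]. A call has 1 to 10 rows; each row shifts and turns the commanded pose from where the row before left it, along the tool's axes as they then stand; what a row does not reach is not made up. A row lasts 1/12 s, in which the tool goes at most 41.7 mm and 7.16 degrees, less where a joint would pass 70% of its speed; a pose out of reach is approached as far as the arm can. A call is refused whole if a number of a shift passes 4.17 or a number of a turn 0.125, either way. A call with a gripper value outside its range is refused whole. The fingers move at their own pace and stop on an object; the grip force is fixed at half the most. Time passes only in rows, so rows that do not move let the fingers close. It gives the time, the measured TCP pose, the force, the opening and the grip force at its end, in the units of the state.
- env.read_state(): the state, without advancing time (a new reading comes with each control period).
- env.snapshot(name): name is "scene" or "top"; returns the picture (384x512x3 uint8, red, green, blue); there is no depth.
- env.calibration(name): a dict with "vfov" (degrees; the focal length in pixels is half the picture's height over the tangent of half this angle, whatever the lens; pixels are square), "cx", "cy" (the principal point, pixels), "k1" (the pictures are not rectified: a ray, as slopes to the right and down, at radius r is drawn at 1 + k1 r^2 times it, then the intrinsics apply), "R" (3x3) and "t" (3): a world point X has camera coordinates R X + t. Camera axes: x right, y down, z forward; pixel columns grow to the right and rows downward; lengths in m; the calibration is good to about 2 mm. A picture is of the moment at which its call begins. calibration takes no time and is no camera call.
- env.job_done(): hands the job in; it is judged then, once.
The state is a dict: "time": time; "joint_pos": joint angles; "joint_velocities": joint speeds; "joint_efforts": joint torques, N m; "tcp_pos": TCP position; "eef_rot": TCP orientation; "force": force on the tool from outside, world axes, zero at the start; "moment": the same for the moment, N m; "gripper_width": finger opening in m; "finger_force": force on a finger pad.
Only numpy, scipy, OpenCV 4.12 (cv2) and the standard library are available. Lean on these libraries where they do the work, as an engineer would, in place of code of your own. Each camera call takes 0.05 s, during which the arm holds its last target. There are 200 camera calls.

## Task

Fold the framed clear cover of the mounting station up until it stands upright and leave it standing like that as a splash shield. Then pick up the full-arch plaster cast, carry it over the rack of polishing bits, and hold it level about a centimetre above the steel mounting plate, lined up with the plate's outline and pointing the same way, without ever touching the plate or the station with it. Finish still holding it there in the gripper, and do not bump the rack or move the other things on the bench.

Things in the scene. Friction and masses are not known exactly. Their poses are not given: they have to be found in the camera images.
- cast: Full-arch plaster cast, loose, about 0.14 kg. Base slab 24 mm high, house-shaped from above: straight part 54 mm wide (x) by 30 mm (y -15 to +15), flat vertical flanks, and a right-angled point in front reaching y = -41 mm. Horseshoe of teeth up to 40 mm above the underside. Origin: underside, mid-width, middle of the straight part (grip there across x). z up, point to -y.
- cast_front (a point): Point on the underside of the cast, on its centre line, 38 mm from the origin towards the point (-y).
- partial: Bystander: a small loose plaster cast of three teeth in a row, block 40 x 24 mm, 29 mm high. Origin: centre of its underside.
- station: The mounting station, fixed: a white tray 160 mm (its x) by 170 mm (its y), walls 6 mm thick and 48 mm high, floor 10 mm thick. Origin: centre of its underside on the table, z up. The cover is hinged along its +y wall.
- plate: Steel mounting plate, fixed in the station on a pillar: same house-shaped outline as the cast's base (54 mm wide, straight part y -15 to +15, point to y = -41 mm), 8 mm thick. Origin: its underside, 22 mm above the table, at the same place of the outline as the cast's origin; axes parallel to the station's, point to -y.
- plate_top (a point): Point on the plate's top face straight above the plate's origin, 30 mm above the table. The underside of the hovering cast comes about 10 mm above this, origin over origin.
- plate_front (a point): Point on the plate's top face, 38 mm towards its point (-y) from plate_top.
- cover (a joint): Angle of the folding cover (rad): 0 lying flat over the tray, pi/2 standing upright, 2.2 the stop beyond. The hinge is stiff: the cover stays where it is left; about 1.5 to 2.5 N at the tab moves it.
- cover_hinge (a point): Middle of the hinge line, 53 mm above the table, at the station's y = +85 mm edge; the line runs along the station's x. Its axes turn with the cover. The cover: a clear pane in an aluminium frame, 160 mm along the hinge, 170 mm from hinge to free edge, 6 mm thick.
- cover_tab (a point): Grip point on the cover's tab, a grey tongue 22 mm wide (along the hinge line), 8 mm thick, sticking out 45 mm from the middle of the free edge in the cover's plane. This point: 28 mm beyond the edge, 198 mm from the hinge. Can be pinched across its width from above and led round the hinge, turning between the pads. At angle 0 it points to the station's -y.
- rack: Bystander and obstacle, fixed: white block 200 mm (its x) by 36 mm, 40 mm high, with seven rubber polishing bits on thin steel shanks, up to 86 mm above the table. It stands between the casts and the station. Origin: centre of its underside.
- jar: Bystander: loose amber jar with a lid, 52 mm across, 100 mm high. Origin: centre of its underside.
- knife: Bystander: loose spatula with a black handle, about 170 mm long, lying on the bench. Origin: its underside, about its middle.

How it is judged:
On the way, in this order (a step that is already met when the one before it is completed fails the run):
1. the cover stands upright (1.40 to 1.75 rad) (value of joint cover between 1.4 and 1.75 rad), for 0.3 s.
2. the cast is lifted in the gripper, its underside more than 60 mm above the table (height (world z) of cast above 0.06 m and contact force between cast and the fingers above 1 N), for 0.2 s.
At the end, for the whole second after the job is handed in: Cover upright (1.40-1.75 rad). Cast held still by the fingers alone, touching nothing else, underside 4-18 mm above the plate's top at origin and front, tilt under 0.1 rad, origin within 7 mm and front within 12 mm of the plate's, turned under 0.12 rad from it, pointing the same way (all of step 1 and horizontal distance between cast and plate_top below 0.007 m and horizontal distance between cast_front and plate_front below 0.012 m and angle between the x axis of cast and the x axis of plate, either way round below 0.12 rad and z of cast in the frame of plate_top between 0.004 and 0.018 m and z of cast_front in the frame of plate_top between 0.004 and 0.018 m and angle between cast's own z axis and vertical below 0.1 rad and contact force between cast and the fingers above 1 N and contact force between cast and station below 0.05 N and linear speed of cast below 0.02 m/s); the arm keeps its last pose, push and grip.
It fails at once if the cast touches the plate, the station or its cover (over 0.5 N) (contact force between cast and station above 0.5 N).
It fails at once if something bumps the rack of bits (over 1 N) (contact force between rack and anything else above 1 N).
It fails at once if the small cast is displaced by more than 20 mm (distance of partial from where it was at the start of the episode above 0.02 m).
It fails at once if the jar is displaced by more than 20 mm (distance of jar from where it was at the start of the episode above 0.02 m).
It fails at once if the spatula is displaced by more than 20 mm (distance of knife from where it was at the start of the episode above 0.02 m).
It also fails if it takes over 64 s, if anything falls off the work surface, if the arm or the gripper's body presses on something with over 40 N, if the wrist force passes 120 N, or if a joint passes its speed limit or range.

## Working session

There is one attempt and no reset: what is moved stays moved. The work goes in short steps, Python scripts to look and compute and a tool call to move; the robot and the scene stay as the last step left them, time stands still between calls to the robot, and variables do not carry over. Pictures are saved under pics/ and viewed, at most 12 in all, crops included, and the job is handed in when it is done.

Besides the shell and the picture viewer there is one more tool, called after ">>>" in YAML: its name, and indented under it one key for each argument. apply_moves: Moves the arm, as the interface text tells. Its arguments: {"type":"object","properties":{"deltas":{"type":"array","items":{"type":"number"}}},"required":["deltas"]}

```bash
mkdir -p pics; ls; python3 - <<'E'
from workcell import env
import cv2
for n in("scene","top"):
    cv2.imwrite(f"pics/{n}0.png",cv2.cvtColor(env.snapshot(n),cv2.COLOR_RGB2BGR)); print(env.calibration(n))
print(env.read_state())
E
```

```text
pics
{'vfov': 43.0715957341588, 'cx': 249.59966305531506, 'cy': 196.21576906604753, 'k1': -0.1422702116488108, 'R': array([[ 0.41369224,  0.91026442, -0.01665601],
       [ 0.69104504, -0.32586819, -0.64518732],
       [-0.59271872,  0.25539893, -0.76384285]]), 't': array([-0.21503943, -0.38381424,  1.46360474])}
{'vfov': 57.96339505823046, 'cx': 256.72790857716006, 'cy': 195.35679670195194, 'k1': -0.005540385492307929, 'R': array([[-0.00162981, -0.99973706, -0.02287278],
       [-0.99199593,  0.00450425, -0.12618946],
       [ 0.12625931,  0.02248404, -0.99174243]]), 't': array([-0.03848564,  0.59968334,  0.92197   ])}
{'time': 0.1, 'joint_pos': array([ 1.22540883,  0.43513308,  0.02498736,  1.57400046, -0.01163242,
        1.13397977, -0.07508266]), 'joint_velocities': array([ 0.00072967,  0.00115544,  0.00230925, -0.00068861,  0.0008344 ,
       -0.0005768 , -0.00054623]), 'joint_efforts': array([ 3.27966343e-03, -6.69129324e+01,  9.88174416e-01, -3.15147185e+01,
       -6.05417532e-02,  3.73973174e-02,  1.08257407e-05]), 'tcp_pos': array([ 0.15010581, -0.60626393,  0.24003833]), 'eef_rot': array([ 9.92645324e-01,  1.21056958e-01, -1.33577499e-04, -6.74564541e-04]), 'force': array([-0.72984349,  1.20373174,  0.41848532]), 'moment': array([-0.01079585,  0.02904855,  0.02395076]), 'finger_force': 0.0, 'gripper_width': 0.0918765556228069}
```

View pics/scene0.png

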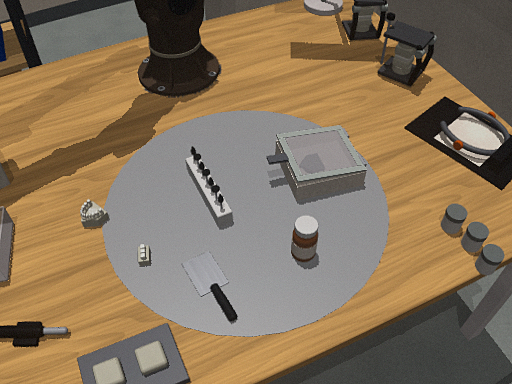

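View pics/top0.png

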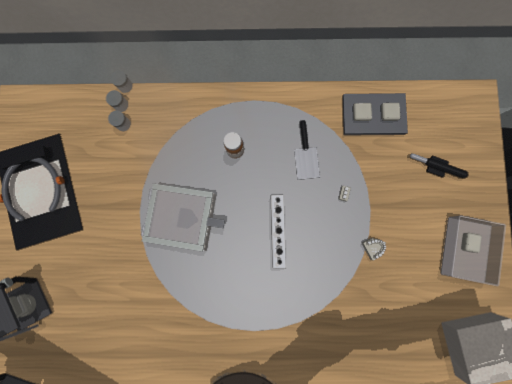

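The scene view shows the cast at about (92,213), the rack at (208,185) and the station at (320,158) with its tab at (278,159). In the top view the cast is at (374,248), the rack at (279,231), and the station at (180,217) with its tab at (218,221) pointing to world -y. Next I'll zoom in.

```bash
cat > h.py <<'E'
from workcell import env
import numpy as np, cv2
from scipy.spatial.transform import Rotation as Ro
def K(n):
    c=env.calibration(n); f=192/np.tan(np.radians(c['vfov']/2)); return c,f
def ray(n,px):
    c,f=K(n); p=np.atleast_2d(px).astype(float)
    M=np.array([[f,0,c['cx']],[0,f,c['cy']],[0,0,1]])
    d=(p-[c['cx'],c['cy']])/f; u=d.copy()
    for _ in range(30): u=d/(1+c['k1']*(u**2).sum(1,keepdims=True))
    D=np.c_[u,np.ones(len(u))]@c['R']; return -c['R'].T@c['t'],D
def onz(n,px,z):
    o,D=ray(n,px); return o+D*((z-o[2])/D[:,2])[:,None]
def proj(n,X):
    c,f=K(n); q=np.atleast_2d(X)@c['R'].T+c['t']; u=q[:,:2]/q[:,2:]
    u=u*(1+c['k1']*(u**2).sum(1,keepdims=True)); return u*f+[c['cx'],c['cy']]
def tri(pa,pb):
    A=[];b=[]
    P=0;q=0
    for n,p in(("scene",pa),("top",pb)):
        o,D=ray(n,p); d=D[0]/np.linalg.norm(D[0]); m=np.eye(3)-np.outer(d,d); P=P+m;q=q+m@o
    return np.linalg.solve(P,q)
E
python3 - <<'E'
import cv2,numpy as np
t=cv2.imread('pics/top0.png');s=cv2.imread('pics/scene0.png')
r=lambda im,x,y,w,h,k:cv2.resize(im[y:y+h,x:x+w],None,fx=k,fy=k,interpolation=cv2.INTER_CUBIC)
a=r(t,135,175,100,85,4); b=r(t,330,175,60,85,4)
b=cv2.resize(b,(240,340)); c=r(s,260,115,115,85,4)[:,:460]
d=r(s,70,190,85,85,3)
top=np.hstack([a,b]); bot=np.zeros((260,640,3),np.uint8)
c=cv2.resize(s[118:206,262:372],(325,260),interpolation=cv2.INTER_CUBIC)
d=cv2.resize(s[192:272,72:157],(276,260),interpolation=cv2.INTER_CUBIC)
bot[:,:325]=c;bot[:,330:606]=d
cv2.imwrite('pics/crop0.png',np.vstack([top,bot]))
E
```

```text
(no output)
```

View pics/crop0.png

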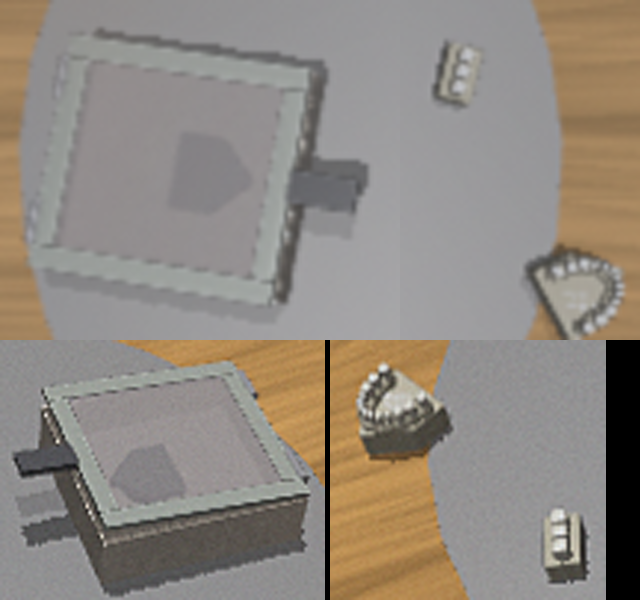

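The crop shows the cover's frame corners, the dark plate silhouette seen through the pane, and the grey tab. The cast needs a closer look because the crop cuts it off, so I'll measure the cover now and zoom in on the cast.

```bash
python3 - <<'E'
from h import *
t=cv2.imread('pics/top0.png');s=cv2.imread('pics/scene0.png')
hs=cv2.cvtColor(t,cv2.COLOR_BGR2HSV)
for p in [(150,210),(160,230),(180,186),(209,220),(165,215),(218,222),(185,215),(250,150),(195,200),(374,248)]: print(p,t[p[1],p[0]],hs[p[1],p[0]])
a=cv2.resize(t[225:273,350:400],None,fx=8,fy=8,interpolation=cv2.INTER_CUBIC)
b=cv2.resize(s[192:240,70:120],None,fx=8,fy=8,interpolation=cv2.INTER_CUBIC)
cv2.imwrite('pics/cast0.png',np.hstack([a,b]))
E
```

```text
(150, 210) [149 152 148] [ 68   7 152]
(160, 230) [143 141 146] [168   9 146]
(180, 186) [106 106 107] [  0   2 107]
(209, 220) [105 101 101] [120  10 105]
(165, 215) [142 141 146] [174   9 146]
(218, 222) [109 105 104] [114  12 109]
(185, 215) [134 130 134] [150   8 134]
(250, 150) [151 149 148] [110   5 151]
(195, 200) [144 143 147] [173   7 147]
(374, 248) [163 170 172] [ 23  13 172]
```

View pics/cast0.png

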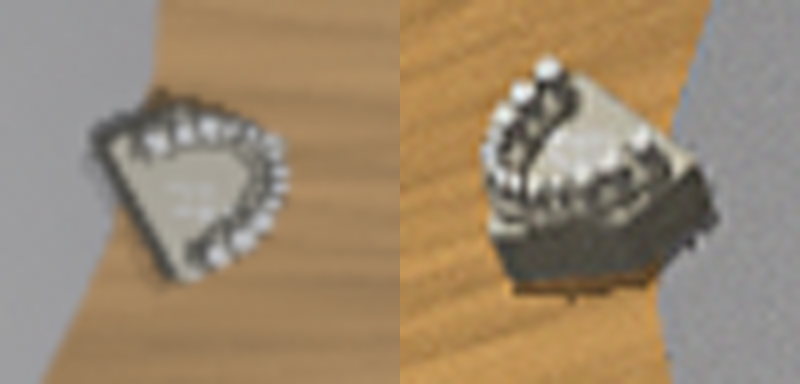

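Cast, 8x crops: in the top view the back edge of the slab's top runs from (108,138) to (175,275), with the arch closed to the right. In the scene view the back edge runs (575,75)-(700,165), the flank corner is at (640,220) and the tip at (490,235).

```bash
python3 - <<'E'
from h import *
np.set_printoptions(precision=4,suppress=True)
cv=lambda u,ox,oy,k=8:(np.array(u,float)+.5)/k-.5+[ox,oy]
T=onz("top",cv([(108,138),(175,275)],350,225),.024)
S=onz("scene",cv([(175,75),(300,165),(240,222),(92,235)],70,192),.024)
print("top back",T,np.linalg.norm(T[0]-T[1]));print("scene",S,[np.linalg.norm(S[i]-S[i+1]) for i in range(3)])
# cover: corners
C=cv([(80,32),(318,64),(275,303),(37,253)],135,175,4)
W=onz("top",C,.056);print("cover",W,[np.linalg.norm(W[i]-W[(i+1)%4]) for i in range(4)])
k=325/110;k2=260/88
c=np.array([(45,392),(237,365),(308,492),(108,525)],float); c=(c-[0,340]+.5)/[k,k2]-.5+[262,118]
V=onz("scene",c,.056);print("coverS",V,[np.linalg.norm(V[i]-V[(i+1)%4]) for i in range(4)])
# plate via top at z=.03
P=onz("top",cv([(180,131),(225,135),(252,178),(208,214),(167,203)],135,175,4),.03);print("plate",P)
tb=onz("top",cv([(358,180),(352,210),(292,175),(292,203)],135,175,4),.057);print("tab",tb)
E
```

```text
top back [[ 0.4715 -0.3316  0.024 ]
 [ 0.4252 -0.3524  0.024 ]] 0.050793160979987345
scene [[ 0.4254 -0.3565  0.024 ]
 [ 0.4738 -0.3307  0.024 ]
 [ 0.4866 -0.3512  0.024 ]
 [ 0.4731 -0.3911  0.024 ]] [np.float64(0.054807866901481914), np.float64(0.02414231603992092), np.float64(0.042068041025102185)]
cover [[0.6337 0.2398 0.056 ]
 [0.6107 0.0754 0.056 ]
 [0.4497 0.102  0.056 ]
 [0.4831 0.2636 0.056 ]] [np.float64(0.16592742067085361), np.float64(0.16318776652362874), np.float64(0.16498063610491695), np.float64(0.15250879283273752)]
coverS [[0.4436 0.109  0.056 ]
 [0.4824 0.271  0.056 ]
 [0.6324 0.2435 0.056 ]
 [0.5965 0.0859 0.056 ]] [np.float64(0.16662895527226582), np.float64(0.1524892286422248), np.float64(0.16157009306541303), np.float64(0.1546956461162801)]
plate [[0.5677 0.1753 0.03  ]
 [0.5648 0.1436 0.03  ]
 [0.5347 0.1241 0.03  ]
 [0.5099 0.1543 0.03  ]
 [0.5176 0.183  0.03  ]]
tab [[0.5316 0.0472 0.057 ]
 [0.5115 0.051  0.057 ]
 [0.5351 0.0918 0.057 ]
 [0.5163 0.0915 0.057 ]]
```

Both views agree: cast origin about (0.455,-0.355) with yaw about 0.463, hinge middle about (0.557,0.255), station yaw about -0.17 and tab at about (0.523,0.060). Turning the tool first, to φ = 1.40.

>>> apply_moves:
  deltas: [0,0,0,0,0,-0.1157,0,0,0,0,0,0,-0.1157,0,0,0,0,0,0,-0.1157,0,0,0,0,0,0,-0.1157,0,0,0,0,0,0,-0.1157,0,0,0,0,0,0,-0.1157,0,0,0,0,0,0,-0.1157,0,0,0,0,0,0,-0.1157,0,0,0,0,0,0,-0.1157,0,0,0,0,0,0,-0.1157,0]

```text
time: 0.93
tcp_pos: [0.1501, -0.6064, 0.2402]
eef_rot: [0.763, 0.646, 0.0, -0.0]
force: [-0.1, -0.0, -0.4]
gripper_width: 0.0917
finger_force: 0.0
```

>>> apply_moves:
  deltas: [3.6,1.27,0,0,0,0,0,3.6,1.27,0,0,0,0,0,3.6,1.27,0,0,0,0,0,3.6,1.27,0,0,0,0,0,3.6,1.27,0,0,0,0,0,3.6,1.27,0,0,0,0,0,3.6,1.27,0,0,0,0,0,3.6,1.27,0,0,0,0,0,3.6,1.27,0,0,0,0,0,3.6,1.27,0,0,0,0,0]

```text
time: 1.77
tcp_pos: [0.3369, -0.2718, 0.2407]
eef_rot: [0.765, 0.644, -0.0, -0.0]
force: [1.1, -0.2, -0.4]
gripper_width: 0.0916
finger_force: 0.0
```

>>> apply_moves:
  deltas: [3.6,1.27,0,0,0,0,0,3.6,1.27,0,0,0,0,0,3.6,1.27,0,0,0,0,0,3.6,1.27,0,0,0,0,0,3.6,1.27,0,0,0,0,0,3.6,1.27,0,0,0,0,0,3.6,1.27,0,0,0,0,0,3.6,1.27,0,0,0,0,0,3.5,1.27,0,0,0,0,0,0,0,0,0,0,0,0]

```text
time: 2.6
tcp_pos: [0.5065, 0.033, 0.241]
eef_rot: [0.762, 0.647, 0.002, -0.001]
force: [-0.3, 0.6, 0.3]
gripper_width: 0.092
finger_force: 0.0
```

```bash
python3 - <<'E'
from h import *
for n in("top","scene"): cv2.imwrite(f"pics/{n}1.png",cv2.cvtColor(env.snapshot(n),cv2.COLOR_RGB2BGR))
s=env.read_state(); print(s['tcp_pos'],s['eef_rot'])
t=cv2.imread('pics/top1.png')[165:265,130:250]; u=cv2.imread('pics/scene1.png')[90:210,230:370]
cv2.imwrite('pics/c1.png',np.hstack([cv2.resize(t,(432,360),interpolation=2),cv2.resize(u,(368,360)) if 0 else cv2.resize(u,(368,316),interpolation=2)] if 0 else [cv2.resize(t,(400,334),interpolation=2),cv2.resize(u,(390,334),interpolation=2)]))
E
```

```text
[0.50434745 0.02696849 0.24027807] [ 7.63750590e-01  6.45511199e-01 -9.76851006e-05 -5.64644928e-04]
```

View pics/c1.png

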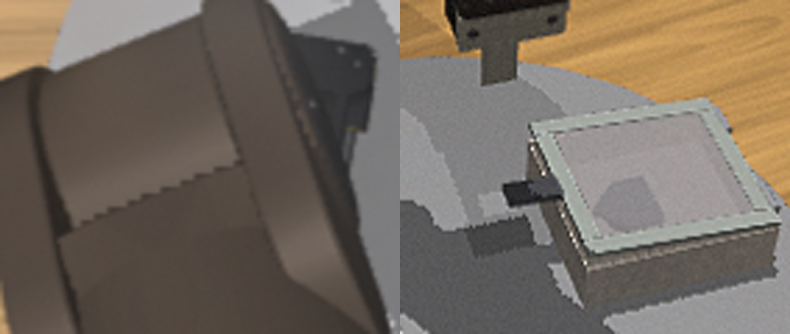

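The scene view shows the gripper above and to the left of the tab, and the top view is blocked by the arm. Moving the rest of the way and down to the tab.

>>> apply_moves:
  deltas: [3.5,1.25,0,0,0,0,0,0,0,3.5,0,0,0,0,0,0,3.5,0,0,0,0,0,0,3.5,0,0,0,0,0,0,3.5,0,0,0,0,0,0,2.5,0,0,0,0,0,0,1.5,0,0,0,0,0,0,1,0,0,0,0,0,0,0,0,0,0,0]

```text
time: 3.45
tcp_pos: [0.5211, 0.0558, 0.0489]
eef_rot: [0.765, 0.644, -0.002, -0.001]
force: [-0.8, 0.2, -0.2]
gripper_width: 0.0917
finger_force: 0.0
```

```bash
python3 - <<'E'
from h import *
im=cv2.cvtColor(env.snapshot("scene"),cv2.COLOR_RGB2BGR)
s=env.read_state(); print(s['tcp_pos'],s['eef_rot'],s['force'])
cv2.imwrite('pics/c2.png',cv2.resize(im[90:210,230:370],None,fx=4,fy=4,interpolation=2))
E
```

```text
[0.52198123 0.05643469 0.0503112 ] [ 7.65316945e-01  6.43653017e-01 -8.50340006e-04 -2.12365548e-04] [-0.29324878 -0.32458576  0.05929683]
```

View pics/c2.png

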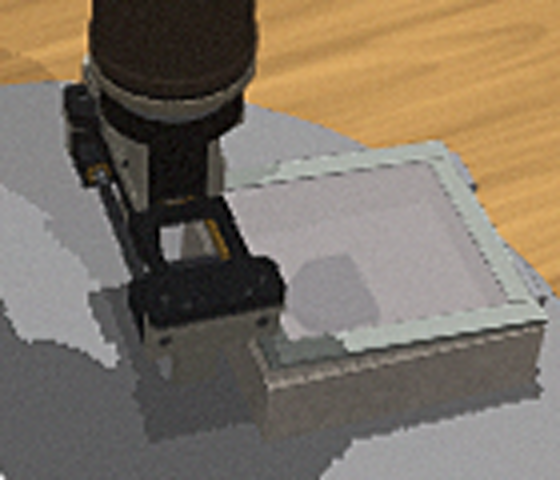

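The fingers straddle the tab just off the free edge. Closing.

>>> apply_moves:
  deltas: [0,0,0,0,0,0,1,0,0,0,0,0,0,1,0,0,0,0,0,0,1,0,0,0,0,0,0,1,0,0,0,0,0,0,1,0,0,0,0,0,0,1,0,0,0,0,0,0,1,0,0,0,0,0,0,1]

```text
time: 4.17
tcp_pos: [0.5226, 0.0576, 0.0508]
eef_rot: [0.765, 0.644, -0.0, 0.0]
force: [0.7, 0.8, -1.0]
gripper_width: 0.0425
finger_force: 0.0
```

>>> apply_moves:
  deltas: [0,0,0,0,0,0,1,0,0,0,0,0,0,1,0,0,0,0,0,0,1,0,0,0,0,0,0,1,0,0,0,0,0,0,1]

```text
time: 4.58
tcp_pos: [0.5214, 0.0578, 0.0503]
eef_rot: [0.765, 0.644, -0.001, -0.001]
force: [-4.6, 1.5, 0.3]
gripper_width: 0.0215
finger_force: 30.0
```

>>> apply_moves:
  deltas: [0.1,0,-1.96,0,0,0,1,0.29,0,-1.94,0,0,0,1,0.48,0,-1.9,0,0,0,1,0.66,0,-1.85,0,0,0,1,0.84,0,-1.77,0,0,0,1,1.01,0,-1.68,0,0,0,1,1.17,0,-1.58,0,0,0,1,1.32,0,-1.45,0,0,0,1]

```text
time: 5.25
tcp_pos: [0.5309, 0.1191, 0.1917]
eef_rot: [0.764, 0.645, 0.0, -0.002]
force: [1.3, 14.7, -19.3]
gripper_width: 0.0215
finger_force: 30.0
```

>>> apply_moves:
  deltas: [0.25,0,0.25,0,0,0,1,0,0,0,0,0,0,1]

```text
time: 5.42
tcp_pos: [0.5308, 0.1175, 0.19]
eef_rot: [0.764, 0.645, -0.002, 0.0]
force: [-12.1, -5.3, 10.0]
gripper_width: 0.0217
finger_force: 30.0
```

>>> apply_moves:
  deltas: [1.4,-0.1,-1.37,0,0,0,1,1.55,0,-1.17,0,0,0,1,1.66,0,-1.0,0,0,0,1,1.75,0,-0.83,0,0,0,1,0,0,0,0,0,0,1]

```text
time: 5.83
tcp_pos: [0.5415, 0.185, 0.2337]
eef_rot: [0.763, 0.646, 0.0, -0.001]
force: [-7.3, 1.0, 0.7]
gripper_width: 0.0215
finger_force: 30.0
```

>>> apply_moves:
  deltas: [1.65,-0.05,-0.52,0,0,0,1,1.72,0,-0.37,0,0,0,1,1.73,0,-0.22,0,0,0,1,1.76,0,-0.06,0,0,0,1,0,0,0,0,0,0,1,0,0,0,0,0,0,1]

```text
time: 6.33
tcp_pos: [0.5521, 0.2511, 0.2452]
eef_rot: [0.764, 0.645, -0.0, -0.001]
force: [-8.7, 3.3, 3.9]
gripper_width: 0.0216
finger_force: 30.0
```

```bash
python3 - <<'E'
from h import *
ims=[]
for n in("top","scene"): 
    im=cv2.cvtColor(env.snapshot(n),cv2.COLOR_RGB2BGR); cv2.imwrite(f"pics/{n}3.png",im); ims.append(im)
s=env.read_state(); print(s['tcp_pos'],s['eef_rot'],s['force'])
cv2.imwrite('pics/c3.png',np.hstack([cv2.resize(ims[0][140:280,110:250],(400,400),interpolation=2),cv2.resize(ims[1][60:210,230:380],(400,400),interpolation=2)]))
E
```

```text
[0.55200463 0.2507427  0.24519918] [ 7.63977851e-01  6.45240515e-01 -1.73048211e-04 -1.57865589e-03] [-9.2427767   4.51004949  3.55165937]
```

View pics/c3.png

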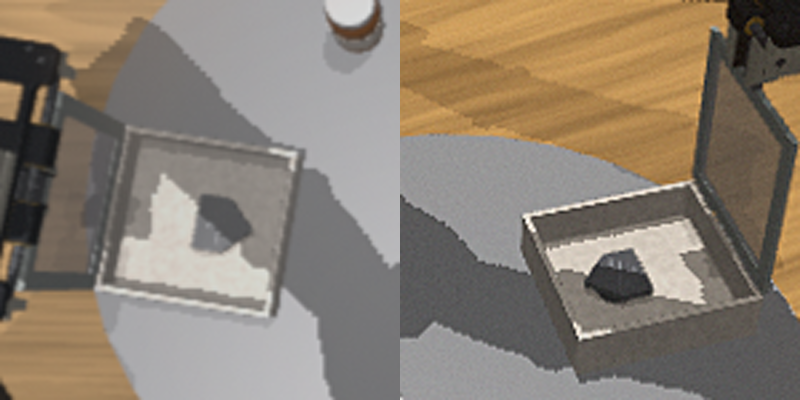

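The cover stands upright in both views: in the scene it rises from the far tray wall, and the dark plate is now clearly visible. Releasing and backing up.

>>> apply_moves:
  deltas: [0,0,0,0,0,0,0,0,0,0,0,0,0,0,0,0,0,0,0,0,0,0,0,0,0,0,0,0,0,0,0,0,0,0,0,0,0,0,0,0,0,0,-1.5,0,0,0,0,0,0,-2,0,0,0,0,0,0,-2,0,0,0,0,0,0,-2,0,0,0,0]

```text
schema error: expected a multiple of 7 numbers
```

```bash
python3 - <<'E'
from h import *
s=env.read_state(); print(s['tcp_pos'],s['eef_rot'],s['force'])
E
```

```text
[0.55200463 0.2507427  0.24519918] [ 7.63977851e-01  6.45240515e-01 -1.73048211e-04 -1.57865589e-03] [-9.2427767   4.51004949  3.55165937]
```

>>> apply_moves:
  deltas: [0,0,0,0,0,0,0,0,0,0,0,0,0,0,0,0,0,0,0,0,0,0,0,0,0,0,0,0,0,0,0,0,0,0,0,0,0,-1.5,0,0,0,0,0,0,-2,0,0,0,0,0,0,-2,0,0,0,0,0,0,-2,0,0,0,0,0,0,-2,0,0,0,0]

```text
time: 7.27
tcp_pos: [0.5542, 0.2481, 0.3409]
eef_rot: [0.765, 0.644, 0.0, 0.0]
force: [-0.1, -0.6, -0.3]
gripper_width: 0.0839
finger_force: 0.0
```

>>> apply_moves:
  deltas: [-3.8,0,0,0,0,0,0,-3.8,0,0,0,0,0,0,-3.8,0,0,0,0,0,0,-3.8,0,0,0,0,0,0,-3.8,0,0,0,0,0,0,-3.8,0,0,0,0,0,0,-3.8,0,0,0,0,0,0,-3.8,0,0,0,0,0,0,-3.8,0,0,0,0,0,0,-3.8,0,0,0,0,0,0]

```text
time: 8.1
tcp_pos: [0.4887, -0.1281, 0.3402]
eef_rot: [0.765, 0.644, 0.0, 0.0]
force: [1.2, -0.2, -0.7]
gripper_width: 0.0917
finger_force: 0.0
```

>>> apply_moves:
  deltas: [-3.8,0,0,0,0,-0.1057,0,-3.8,0,0,0,0,-0.1057,0,-3.8,0,0,0,0,-0.1057,0,0,0,0,0,0,-0.1057,0,0,0,0,0,0,-0.1057,0,0,0,0,0,0,-0.1057,0,0,0,0,0,0,0,0]

```text
time: 8.68
tcp_pos: [0.4818, -0.2399, 0.3398]
eef_rot: [0.524, 0.852, 0.0, -0.0]
force: [0.0, 0.1, 0.1]
gripper_width: 0.092
finger_force: 0.0
```

```bash
cat >> h.py <<'E'
def goto(x,y,z):
    s=env.read_state(); R=Ro.from_quat(s['eef_rot']).as_matrix(); print('tcp',s['tcp_pos'],'phi',np.arctan2(R[1,0],R[0,0]),'Rz',R[:,2],'F',s['force'])
    print('cm',np.round((np.array([x,y,z])-s['tcp_pos'])@R*100,2))
E
python3 - <<'E'
from h import *
np.set_printoptions(precision=4,suppress=True)
goto(.455,-.355,.10)
for n in("top","scene"): cv2.imwrite(f"pics/{n}4.png",cv2.cvtColor(env.snapshot(n),cv2.COLOR_RGB2BGR))
a=cv2.imread('pics/top4.png');b=cv2.imread('pics/scene4.png')
A=cv2.resize(a[180:262,137:219],None,fx=4.8,fy=4.8,interpolation=2);B=cv2.resize(b[80:215,255:370],None,fx=3.4,fy=3.4,interpolation=2)[:,:390]
H=max(A.shape[0],B.shape[0]);p=lambda i:cv2.copyMakeBorder(i,0,H-i.shape[0],0,0,0)
cv2.imwrite('pics/c4.png',np.hstack([p(A),p(B)]))
E
```

```text
tcp [ 0.4818 -0.2399  0.3398] phi 2.0380214782234827 Rz [ 0.      0.0001 -1.    ] F [0.0461 0.0933 0.1176]
cm [-9.07 -7.58 23.98]
```

View pics/c4.png

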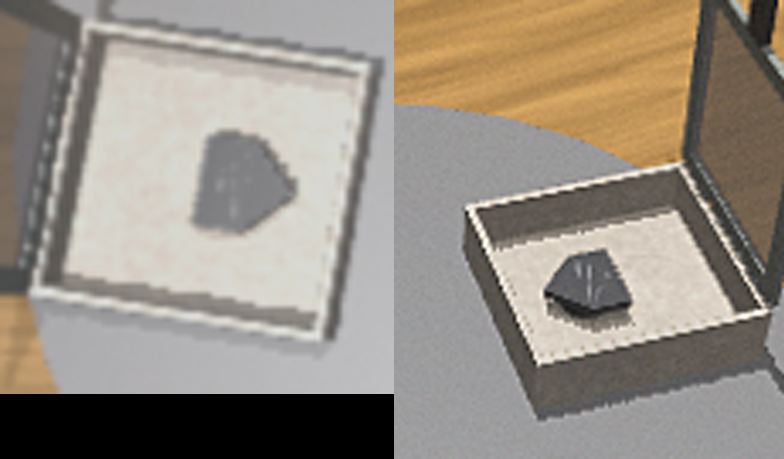

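The plate is dark and clear on the bright tray floor: crop (190-297, 130-235), tip at about (297,188). The tray rim's outer corners are at about (85,18), (381,62), (328,338) and (33,290). Measuring both.

```bash
python3 - <<'E'
from h import *
np.set_printoptions(precision=4,suppress=True)
k=4.8
C=(np.array([(85,18),(381,62),(328,338),(33,290)])+.5)/k-.5+[137,180]
W=onz("top",C,.048); c=W.mean(0); print("rim",W[:,:2].tolist(),"c",c,[np.linalg.norm(W[i]-W[(i+1)%4]) for i in range(4)])
ys=(W[0]+W[3]-W[1]-W[2]);print("yaw y",np.arctan2(-ys[0],ys[1])); xs=W[0]+W[1]-W[2]-W[3];print("yaw x",np.arctan2(xs[1],xs[0]))
# plate, both views
for n,roi,off in(("top",(170,200,36,36),None),("scene",(293,145,56,40),None)):
    im=cv2.imread(f'pics/{n}4.png');x,y,w,h=roi;g=cv2.cvtColor(im[y:y+h,x:x+w],cv2.COLOR_BGR2GRAY)
    g=cv2.resize(g,None,fx=8,fy=8,interpolation=cv2.INTER_CUBIC)
    th,m=cv2.threshold(g,0,255,cv2.THRESH_BINARY_INV|cv2.THRESH_OTSU)
    cs,_=cv2.findContours(m,0,1)
    cs=max([q for q in cs],key=lambda q:cv2.contourArea(q))
    ap=cv2.approxPolyDP(cs,12,True)[:,0]
    px=(ap+.5)/8-.5+[x,y]; print(n,th,cv2.contourArea(cs)/64); print(np.c_[px,onz(n,px,.03)[:,:2]])
    M=cv2.moments(m if 0 else cs); ce=np.array([M['m10']/M['m00'],M['m01']/M['m00']]); print("centroid",onz(n,(ce+.5)/8-.5+[x,y],.03))
E
```

```text
rim [[0.633037125562895, 0.24315220459101225], [0.606597058008812, 0.07143265986074732], [0.450434118773293, 0.09921227099828617], [0.4773662963653111, 0.26723394747147966]] c [0.5419 0.1703 0.048 ] [np.float64(0.17374314148948133), np.float64(0.1586145339671913), np.float64(0.17016646542345087), np.float64(0.15752249808590613)]
yaw y -0.15582321498518228
yaw x -0.16480250404473432
top 171.0 345.2265625
[[183.1875 206.5625   0.5699   0.1653]
 [179.3125 209.0625   0.5629   0.176 ]
 [176.1875 225.4375   0.5174   0.1836]
 [186.9375 228.5625   0.5087   0.1534]
 [197.3125 221.6875   0.5276   0.1249]
 [198.4375 217.1875   0.5401   0.122 ]
 [192.0625 208.6875   0.5639   0.1403]]
centroid [[0.5384 0.155  0.03  ]]
scene 150.0 443.6484375
[[316.8125 152.9375   0.5166   0.1819]
 [305.0625 155.8125   0.5131   0.1512]
 [298.5625 164.9375   0.5334   0.1224]
 [299.9375 171.9375   0.5549   0.1145]
 [313.3125 177.1875   0.5829   0.1348]
 [324.0625 173.8125   0.5843   0.1629]
 [324.0625 166.0625   0.5625   0.1756]]
centroid [[0.5485 0.1504 0.03  ]]
```

>>> apply_moves:
  deltas: [-3.02,-2.53,0,0,0,0,0,-3.02,-2.53,0,0,0,0,0,-3.02,-2.53,0,0,0,0,0,0,0,4,0,0,0,0,0,0,4,0,0,0,0,0,0,4,0,0,0,0,0,0,4,0,0,0,0,0,0,4,0,0,0,0,0,0,4,0,0,0,0,0,0,0,0,0,0,0]

```text
time: 9.62
tcp_pos: [0.4502, -0.3521, 0.0931]
eef_rot: [0.527, 0.85, 0.0, -0.006]
force: [-2.1, 1.2, -0.5]
gripper_width: 0.092
finger_force: 0.0
```

```bash
python3 - <<'E'
from h import *
np.set_printoptions(precision=4,suppress=True)
im=cv2.cvtColor(env.snapshot("scene"),cv2.COLOR_RGB2BGR)
goto(.455,-.355,.020)
cv2.imwrite('pics/c5.png',cv2.resize(im[150:250,40:160],None,fx=5,fy=5,interpolation=2))
E
```

```text
tcp [ 0.4521 -0.3529  0.097 ] phi 2.031796554788173 Rz [-0.0062  0.004  -1.    ] F [-0.192   0.5114  1.0322]
cm [-0.37  0.2   7.69]
```

View pics/c5.png

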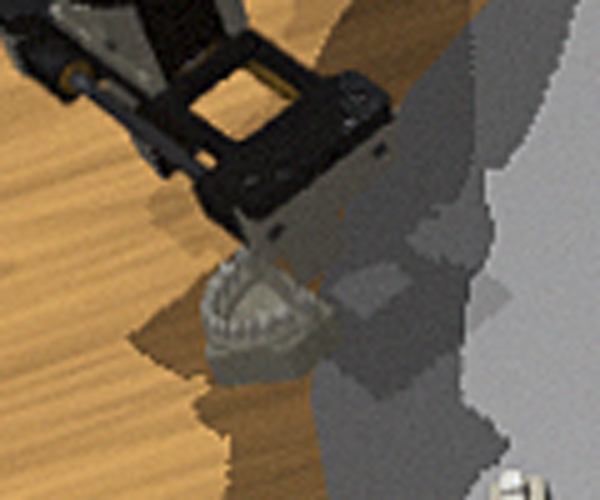

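The open fingers straddle the cast, which lies at about (265,320) in the crop, with the small cast clear at (520,490). Descending.

>>> apply_moves:
  deltas: [-0.2,0.1,1.5,0,0,0,0,0,0,1.5,0,0,0,0,0,0,1.3,0,0,0,0,0,0,1.2,0,0,0,0,0,0,1.2,0,0,0,0,0,0,1,0,0,0,0,0,0,0.3,0,0,0,0,0,0,0,0,0,0,0,0,0,0,0,0,0,0]

```text
time: 10.42
tcp_pos: [0.4565, -0.3557, 0.0203]
eef_rot: [0.526, 0.85, -0.0, 0.0]
force: [-0.2, -0.9, 0.5]
gripper_width: 0.0917
finger_force: 0.0
```

```bash
python3 - <<'E'
from h import *
np.set_printoptions(precision=4,suppress=True)
goto(.455,-.355,.018)
E
```

```text
tcp [ 0.4565 -0.3557  0.0203] phi 2.033786443465365 Rz [ 0.0002 -0.0002 -1.    ] F [-0.2388 -0.8769  0.5435]
cm [ 0.13 -0.1   0.23]
```

Down another 2 mm, then close; 54 mm should take about 5 to 9 rows.

>>> apply_moves:
  deltas: [0.1,-0.1,0.2,0,0,0,0,0,0,0,0,0,0,1,0,0,0,0,0,0,1,0,0,0,0,0,0,1,0,0,0,0,0,0,1,0,0,0,0,0,0,1,0,0,0,0,0,0,1,0,0,0,0,0,0,1,0,0,0,0,0,0,1,0,0,0,0,0,0,1]

```text
time: 11.25
tcp_pos: [0.4549, -0.3553, 0.018]
eef_rot: [0.526, 0.85, -0.0, -0.0]
force: [0.5, -0.8, 1.2]
gripper_width: 0.0537
finger_force: 30.0
```

Gripped at 53.7 mm, which is the slab width. Lifting.

>>> apply_moves:
  deltas: [0,0,-1,0,0,0,1,0,0,-2,0,0,0,1,0,0,-2,0,0,0,1,0,0,-2,0,0,0,1,0,0,-2,0,0,0,1,0,0,-2,0,0,0,1,0,0,-2,0,0,0,1,0,0,-2,0,0,0,1,0,0,-2,0,0,0,1,0,0,0,0,0,0,1]

```text
time: 12.08
tcp_pos: [0.4568, -0.3558, 0.1925]
eef_rot: [0.526, 0.851, -0.0, 0.003]
force: [0.6, 0.1, -1.1]
gripper_width: 0.0539
finger_force: 30.0
```

```bash
python3 - <<'E'
from h import *
np.set_printoptions(precision=4,suppress=True)
goto(.540,.1625,.188)
for n in("top","scene"): cv2.imwrite(f"pics/{n}6.png",cv2.cvtColor(env.snapshot(n),cv2.COLOR_RGB2BGR))
E
```

```text
tcp [ 0.4568 -0.3558  0.1925] phi 2.0342559676005734 Rz [ 0.0052 -0.0034 -1.    ] F [ 0.629   0.0818 -1.091 ]
cm [42.64 30.61  0.32]
```

>>> apply_moves:
  deltas: [2.8,2,0,0,0,0,1,2.8,2,0,0,0,0,1,2.8,2,0,0,0,0,1,2.8,2,0,0,0,0,1,0,0,0,0,0,0.104,1,0,0,0,0,0,0.104,1,0,0,0,0,0,0.104,1,0,0,0,0,0,0.104,1,0,0,0,0,0,0.104,1,0,0,0,0,0,0.104,1]

```text
time: 13.02
tcp_pos: [0.4756, -0.2189, 0.1867]
eef_rot: [0.763, 0.646, -0.001, -0.001]
force: [0.5, -0.2, -1.3]
gripper_width: 0.054
finger_force: 30.0
```

```bash
python3 - <<'E'
from h import *
np.set_printoptions(precision=4,suppress=True)
goto(.540,.1625,.188)
E
```

```text
tcp [ 0.4756 -0.2189  0.1867] phi 1.4050373371198985 Rz [-0.0022  0.0009 -1.    ] F [ 0.5189 -0.1818 -1.3099]
cm [38.68  0.06 -0.11]
```

>>> apply_moves:
  deltas: [2,0,0,0,0,0,1,3,0,0,0,0,0,1,3.5,0,0,0,0,0,1,3.5,0,0,0,0,0,1,3.5,0,0,0,0,0,1,3.5,0,0,0,0,0,1,3.5,0,0,0,0,0,1,3.5,0,0,0,0,0,1,3.5,0,0,0,0,0,1,3,0,0,0,0,0,1]

```text
time: 13.85
tcp_pos: [0.5276, 0.104, 0.1868]
eef_rot: [0.761, 0.648, -0.001, -0.001]
force: [1.1, -0.3, -0.6]
gripper_width: 0.0537
finger_force: 30.0
```

>>> apply_moves:
  deltas: [2.5,0,0,0,0,0,1,2,0,0,0,0,0,1,1.2,0,0,0,0,0,1,0,0,0,0,0,0,1,0,0,0,0,0,0,1,0,0,0,0,0,0,1,0,0,0,0,0,0,1]

```text
time: 14.43
tcp_pos: [0.5377, 0.1558, 0.1876]
eef_rot: [0.762, 0.647, -0.001, 0.0]
force: [0.6, 0.2, -0.8]
gripper_width: 0.054
finger_force: 30.0
```

```bash
python3 - <<'E'
from h import *
np.set_printoptions(precision=4,suppress=True)
goto(.540,.1625,.080)
im=cv2.cvtColor(env.snapshot("scene"),cv2.COLOR_RGB2BGR);cv2.imwrite("pics/scene7.png",im)
cv2.imwrite('pics/c7.png',cv2.resize(im[60:210,250:380],None,fx=4,fy=4,interpolation=2))
E
```

```text
tcp [0.5377 0.1558 0.1876] phi 1.407677707466318 Rz [-0.0005 -0.0012 -1.    ] F [ 0.6085  0.202  -0.798 ]
cm [ 0.71  0.13 10.76]
```

View pics/c7.png

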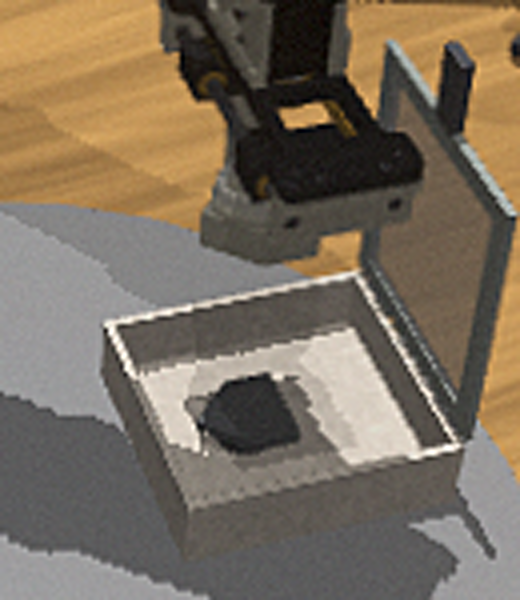

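The cast hangs level above the plate, pointing the same way. In the crop its bottom tip is at about (203,247) and the front corner of its flank at (282,263); the shield stands clear. I'll check the offset in the grip.

```bash
python3 - <<'E'
from h import *
np.set_printoptions(precision=4,suppress=True)
px=(np.array([(203,247),(282,263)])+.5)/4-.5+[250,60]
print(onz("scene",px,.1696))
o=np.array([.5377,.1558]);xs=np.array([.987,-.159]);ys=np.array([.159,.987])
E=[np.r_[o-.041*ys,.1696],np.r_[o+.027*xs-.015*ys,.1696]];print(np.array(E)); print((proj("scene",E)-[250,60]+.5)*4)
P=np.array([.540,.1625]); pts=[np.r_[P+a*xs+b*ys,.03] for a,b in((-.027,.015),(-.027,-.015),(0,-.041),(.027,-.015),(.027,.015))]
print(proj("scene",pts),proj("top",pts))
E
```

```text
[[0.5347 0.117  0.1696]
 [0.5641 0.1492 0.1696]]
[[0.5312 0.1153 0.1696]
 [0.562  0.1367 0.1696]]
[[197.7361 244.4781]
 [260.1902 267.6567]]
[[316.5179 152.7506]
 [304.9274 155.1517]
 [298.4375 165.0085]
 [312.6098 170.758 ]
 [324.4977 168.2077]] [[176.8706 226.0319]
 [187.4468 227.7342]
 [198.3692 219.5716]
 [190.9572 208.5485]
 [180.4469 206.884 ]]
```

Projected plate corners match the observed ones within about 1 px, and the cast sits within about 3 mm of nominal in the grip. Lowering.

>>> apply_moves:
  deltas: [0.6,0.05,1.5,0,0,0,1,0,0,2.5,0,0,0,1,0,0,2.5,0,0,0,1,0,0,2,0,0,0,1,0,0,1.5,0,0,0,1,0,0,1,0,0,0,1,0,0,0.6,0,0,0,1,0,0,0.3,0,0,0,1,0,0,0,0,0,0,1,0,0,0,0,0,0,1]

```text
time: 15.32
tcp_pos: [0.5396, 0.1638, 0.0696]
eef_rot: [0.762, 0.648, 0.0, 0.0]
force: [0.3, 0.3, -0.8]
gripper_width: 0.0538
finger_force: 30.0
```

```bash
python3 - <<'E'
from h import *
np.set_printoptions(precision=4,suppress=True)
goto(.539,.1615,.059)
im=cv2.cvtColor(env.snapshot("scene"),cv2.COLOR_RGB2BGR);cv2.imwrite("pics/scene8.png",im)
cv2.imwrite('pics/c8.png',cv2.resize(im[120:200,275:355],None,fx=7,fy=7,interpolation=2))
E
```

```text
tcp [0.5396 0.1638 0.0696] phi 1.4097333894351798 Rz [ 0.001   0.0003 -1.    ] F [ 0.3423  0.2537 -0.7799]
cm [-0.23 -0.02  1.06]
```

View pics/c8.png

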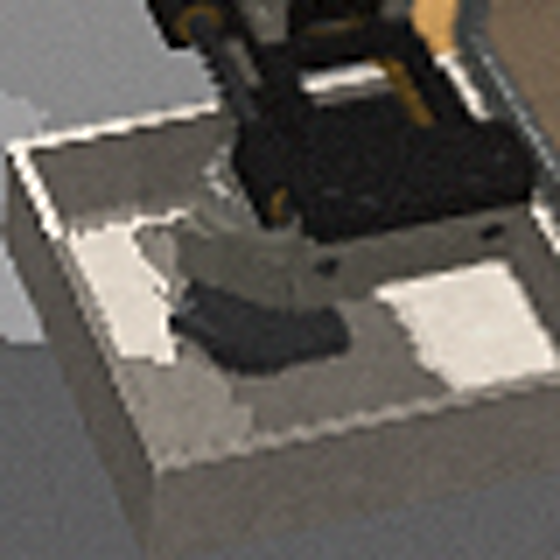

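The cast is low over the plate. In the crop its bottom tip is at about (178,275) and the lower flank corner at about (262,308). Checking against predictions.

```bash
python3 - <<'E'
from h import *
np.set_printoptions(precision=4,suppress=True)
o=np.array([.5396,.1638]);xs=np.array([.987,-.159]);ys=np.array([.159,.987])
pts=[np.r_[o+a*xs+b*ys,z] for z in(.0516,.0756) for a,b in((0,-.041),(.027,-.015),(.027,.015))]
print((proj("scene",pts)-[275,120]+.5)*7-.5)
print(onz("scene",(np.array([(178,275),(262,308)])+.5)/7-.5+[275,120],.0516), np.array(pts[:2]))
E
```

```text
[[173.6859 271.4489]
 [274.3418 311.7513]
 [358.6355 293.9097]
 [178.0281 220.3287]
 [280.3688 260.7199]
 [365.9624 242.8789]]
[[0.5352 0.1238 0.0516]
 [0.5606 0.1418 0.0516]] [[0.5331 0.1233 0.0516]
 [0.5639 0.1447 0.0516]]
```

Agrees within 3 mm, with no consistent bias. Final lowering of 1 cm, shifting back 1.5 mm.

>>> apply_moves:
  deltas: [-0.15,0,0.4,0,0,0,1,0,0,0.3,0,0,0,1,0,0,0.2,0,0,0,1,0,0,0.1,0,0,0,1,0,0,0,0,0,0,1,0,0,0,0,0,0,1,0,0,0,0,0,0,1,0,0,0,0,0,0,1,0,0,0,0,0,0,1,0,0,0,0,0,0,1]

```text
time: 16.2
tcp_pos: [0.5389, 0.1622, 0.059]
eef_rot: [0.762, 0.648, 0.0, 0.0]
force: [0.0, 0.8, -0.8]
gripper_width: 0.0537
finger_force: 30.0
```

```bash
python3 - <<'E'
from h import *
np.set_printoptions(precision=4,suppress=True)
goto(.5395,.162,.059)
im=cv2.cvtColor(env.snapshot("scene"),cv2.COLOR_RGB2BGR);cv2.imwrite("pics/scene9.png",im)
cv2.imwrite('pics/c9.png',cv2.resize(im[60:200,260:380],None,fx=4.2,fy=4.2,interpolation=2))
E
```

```text
tcp [0.5389 0.1622 0.059 ] phi 1.4099367976494634 Rz [ 0.0001 -0.     -1.    ] F [ 0.0481  0.8135 -0.7617]
cm [-0.01  0.06 -0.  ]
```

View pics/c9.png

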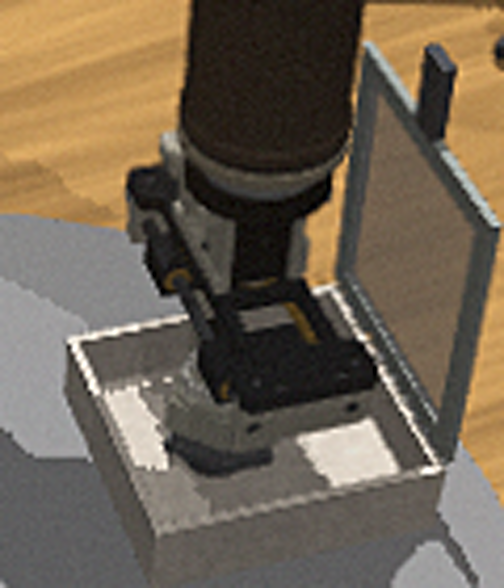

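The cast hovers level over the plate at crop (170-270, 440-470), with a dark plate strip below it, and the cover is upright with its tab at (437,90). The only load on the tool is the cast's weight. Handing in.

```bash
python3 -c "
from workcell import env
print(env.job_done())"
```

```text
the job is handed in; nothing more can be done
None
```

I handed the job in at about 16 s of the 64 s limit, but the hand-in returned no verdict. By my measurements the cover stands upright, and the cast is held level about 11 mm above the plate, within about 3 mm of its outline and pointing the same way; I saw no sign of contact with the rack, the station or the other items.

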